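Tamp a carbon filter cassette level and slide its cover shut

TASK

The filter cassette has just been filled with carbon blocks and the middle one of each row stands proud, wedged between its neighbours. Take the tamper by its handle and, working from the row nearest the robot to the farthest, press each row down gently (never more than about 4 kg of push, or the carbon crushes) until its blocks sit flat on the cassette's floor, and hold a firm press of about 10 N on it for a second before you go on. Then stand the tamper back upright on the worktop and slide the slotted cover fully shut over the bed; do not touch the blocks with the gripper and leave the other things on the bench alone.

Things in the scene. Friction and masses are not known exactly. Their poses are not given: they have to be found in the camera images.
- cassette: White filter cassette, stands fast, 134 (x) x 144 mm (y). Origin: middle of its underside; z up. Well from x -59 to 59, y -62 to 58 mm, floor 8 mm up. Holds 3 rows of 3 blocks; rows run along y at x = -39 (near), 0, 39 mm (far). Side walls 51 mm high, -y wall 49, +y sill 41. Each row ends at -y in an orange sprung pad, face at y -40.5 at rest; it yields 12 mm at 2.7 to 4.1 N.
- bed (a point): Centre of the well's floor, axes as the cassette's. The underside of a block that lies flat on the floor is level with this point. The cover's underside runs 33 mm above it.
- cover (a joint): Slide of the grey slotted cover (4 mm plate 124 x 136 mm, its top 45 mm above the worktop). 0 = shut, 0.118 = fully open; grows along the cassette's +y. Starts nearly fully open, out over the +y sill; at value v its leading edge lies at cassette y = v - 0.062 and hides the well beyond. Stays where left, takes about 3 N to slide. Cannot shut over a proud block.
- cover_grip (a point): Grip point of the cover's blue pull ridge: 60 mm long along the cassette's x, 12 mm thick along its y, 18 mm high, upright on the plate near its +y end. The point lies mid-ridge, 10 mm above the plate, 8 mm below the ridge's top. Moves with the cover; axes as the cassette's.
- tamper: Packing tamper, about 250 g, standing on its plate, handle upright. Origin: centre of the plate's underside; z up the handle. Aluminium plate 36 mm (x) by 76 mm (y), 10 mm thick: one row wide; short cone above; blue bar handle 22 mm (x) by 28 mm (y), from 32 to 120 mm above the underside.
- tamper_grip (a point): Point on the handle's axis, 90 mm above the plate's underside; axes as the tamper's.
- timer: White bench timer, 42 x 66 x 57 mm, loose bystander; origin at the centre of its underside.
- jar_3: White screw-top specimen jar, 41 mm across, 58 mm high, loose bystander; origin at the centre of its underside.
- block_1: Loose black pressed-carbon block, 36 x 36 mm, pressed to no exact height (23 to 31 mm), all edges rounded at 10 mm, 60 g, slippery (friction about 0.2); origin at the middle of its underside, z up. End block of its row; starts flat on the floor, 23 mm high.
- block_2: Loose black pressed-carbon block, 36 x 36 mm, pressed to no exact height (23 to 31 mm), all edges rounded at 10 mm, 60 g, slippery (friction about 0.2); origin at the middle of its underside, z up. Middle block of its row; starts wedged on the edges of its two neighbours, underside about 15 mm above the floor; pressing it home spreads them against the sprung pad and takes 5 to 10 N; let go half-way, it springs back up.
- block_3: Loose black pressed-carbon block, 36 x 36 mm, pressed to no exact height (23 to 31 mm), all edges rounded at 10 mm, 60 g, slippery (friction about 0.2); origin at the middle of its underside, z up. End block of its row; starts flat on the floor, 23 mm high.
- block_4: Loose black pressed-carbon block, 36 x 36 mm, pressed to no exact height (23 to 31 mm), all edges rounded at 10 mm, 60 g, slippery (friction about 0.2); origin at the middle of its underside, z up. End block of its row; starts flat on the floor, 23 mm high.
- block_5: Loose black pressed-carbon block, 36 x 36 mm, pressed to no exact height (23 to 31 mm), all edges rounded at 10 mm, 60 g, slippery (friction about 0.2); origin at the middle of its underside, z up. Middle block of its row; starts wedged on the edges of its two neighbours, underside about 15 mm above the floor; pressing it home spreads them against the sprung pad and takes 5 to 10 N; let go half-way, it springs back up.
- block_6: Loose black pressed-carbon block, 36 x 36 mm, pressed to no exact height (23 to 31 mm), all edges rounded at 10 mm, 60 g, slippery (friction about 0.2); origin at the middle of its underside, z up. End block of its row; starts flat on the floor, 23 mm high.
- block_7: Loose black pressed-carbon block, 36 x 36 mm, pressed to no exact height (23 to 31 mm), all edges rounded at 10 mm, 60 g, slippery (friction about 0.2); origin at the middle of its underside, z up. End block of its row; starts flat on the floor, 23 mm high.
- block_8: Loose black pressed-carbon block, 36 x 36 mm, pressed to no exact height (23 to 31 mm), all edges rounded at 10 mm, 60 g, slippery (friction about 0.2); origin at the middle of its underside, z up. Middle block of its row; starts wedged on the edges of its two neighbours, underside about 15 mm above the floor; pressing it home spreads them against the sprung pad and takes 5 to 10 N; let go half-way, it springs back up.
- block_9: Loose black pressed-carbon block, 36 x 36 mm, pressed to no exact height (23 to 31 mm), all edges rounded at 10 mm, 60 g, slippery (friction about 0.2); origin at the middle of its underside, z up. End block of its row; starts flat on the floor, 23 mm high.

How it is judged (in metres and radians):
On the way, in this order (a step that is already met when the one before it is completed fails the run):
1. The tamper bears (over 6 N) on the middle block of the near row (the one at the cassette's -x side), which sits flat, its underside within 2 mm of the floor (((contact force between tamper and block_2 above 6 N and z of block_2 in the frame of bed below 0.002 m and x of block_2 in the frame of bed between -0.0585 and -0.0195 m) or (contact force between tamper and block_5 above 6 N and z of block_5 in the frame of bed below 0.002 m and x of block_5 in the frame of bed between -0.0585 and -0.0195 m) or (contact force between tamper and block_8 above 6 N and z of block_8 in the frame of bed below 0.002 m and x of block_8 in the frame of bed between -0.0585 and -0.0195 m))), for 0.4 s.
2. Then likewise on the middle row (((contact force between tamper and block_2 above 6 N and z of block_2 in the frame of bed below 0.002 m and x of block_2 in the frame of bed between -0.0195 and 0.0195 m) or (contact force between tamper and block_5 above 6 N and z of block_5 in the frame of bed below 0.002 m and x of block_5 in the frame of bed between -0.0195 and 0.0195 m) or (contact force between tamper and block_8 above 6 N and z of block_8 in the frame of bed below 0.002 m and x of block_8 in the frame of bed between -0.0195 and 0.0195 m))), for 0.4 s.
3. Then likewise on the far row, with all nine blocks flat and the cover still open (z of block_1 in the frame of bed between -0.003 and 0.002 m and z of block_2 in the frame of bed between -0.003 and 0.002 m and z of block_3 in the frame of bed between -0.003 and 0.002 m and z of block_4 in the frame of bed between -0.003 and 0.002 m and z of block_5 in the frame of bed between -0.003 and 0.002 m and z of block_6 in the frame of bed between -0.003 and 0.002 m and z of block_7 in the frame of bed between -0.003 and 0.002 m and z of block_8 in the frame of bed between -0.003 and 0.002 m and z of block_9 in the frame of bed between -0.003 and 0.002 m and ((contact force between tamper and block_2 above 6 N and z of block_2 in the frame of bed below 0.002 m and x of block_2 in the frame of bed between 0.0195 and 0.0585 m) or (contact force between tamper and block_5 above 6 N and z of block_5 in the frame of bed below 0.002 m and x of block_5 in the frame of bed between 0.0195 and 0.0585 m) or (contact force between tamper and block_8 above 6 N and z of block_8 in the frame of bed below 0.002 m and x of block_8 in the frame of bed between 0.0195 and 0.0585 m)) and value of joint cover above 0.09 m), for 0.4 s.
At the end, for the whole second after the job is handed in: All nine blocks sit flat in the well (undersides within 2 mm of its floor), the cover is shut to within 3 mm, and the tamper stands released and still on the worktop, upright within 0.1 rad, its underside less than 6 mm above it (z of block_1 in the frame of bed between -0.003 and 0.002 m and z of block_2 in the frame of bed between -0.003 and 0.002 m and z of block_3 in the frame of bed between -0.003 and 0.002 m and z of block_4 in the frame of bed between -0.003 and 0.002 m and z of block_5 in the frame of bed between -0.003 and 0.002 m and z of block_6 in the frame of bed between -0.003 and 0.002 m and z of block_7 in the frame of bed between -0.003 and 0.002 m and z of block_8 in the frame of bed between -0.003 and 0.002 m and z of block_9 in the frame of bed between -0.003 and 0.002 m and value of joint cover below 0.003 m and height (world z) of tamper below 0.006 m and angle between tamper's own z axis and vertical below 0.1 rad and linear speed of tamper below 0.02 m/s); the robot touches nothing.
It fails at once if The tamper presses on a block or on the cassette with more than 42 N: the carbon crushes (contact force between tamper and block_1 above 42 N or contact force between tamper and block_2 above 42 N or contact force between tamper and block_3 above 42 N or contact force between tamper and block_4 above 42 N or contact force between tamper and block_5 above 42 N or contact force between tamper and block_6 above 42 N or contact force between tamper and block_7 above 42 N or contact force between tamper and block_8 above 42 N or contact force between tamper and block_9 above 42 N or contact force between tamper and cassette above 42 N).
It fails at once if The gripper or arm touches a block (more than 1 N) (contact force between any of the fingers, the arm and block_1 above 1 N or contact force between any of the fingers, the arm and block_2 above 1 N or contact force between any of the fingers, the arm and block_3 above 1 N or contact force between any of the fingers, the arm and block_4 above 1 N or contact force between any of the fingers, the arm and block_5 above 1 N or contact force between any of the fingers, the arm and block_6 above 1 N or contact force between any of the fingers, the arm and block_7 above 1 N or contact force between any of the fingers, the arm and block_8 above 1 N or contact force between any of the fingers, the arm and block_9 above 1 N).
It fails at once if The cover bears on a block with more than 5 N (contact force between cover and block_1 above 5 N or contact force between cover and block_2 above 5 N or contact force between cover and block_3 above 5 N or contact force between cover and block_4 above 5 N or contact force between cover and block_5 above 5 N or contact force between cover and block_6 above 5 N or contact force between cover and block_7 above 5 N or contact force between cover and block_8 above 5 N or contact force between cover and block_9 above 5 N).
It fails at once if The timer or the loose specimen jar is moved more than 20 mm (distance of any of timer, jar_3 from where it was at the start of the episode above 0.02 m).
It also fails if it takes over 72 s, if anything falls off the work surface, if the arm or the gripper's body presses on something with over 40 N, if the wrist force passes 120 N, or if a joint passes its speed limit or range.

ROBOT

A 7-joint arm with a two-finger parallel gripper is mounted at the origin on a cart in front of the work surface, level with it; the furniture and walls round the work are solid. World frame = base frame: x ahead of the robot, y to its left, z up, the work surface at z = 0. Lengths are in mm, angles in degrees, forces in N, time in s.
With the tool pointing down it reaches from about 425 to 875 mm from the base axis. Payload 4.7 kg.
Tool frame: the origin (TCP) lies midway between the tips of the shut fingers; the grasp point (between the pads) lies 19 mm behind it; z points along the fingers, y is the line along which they close (so a half turn about z gives the same grasp; the last joint's range is limited). The gripper opens to 87 mm and grips with 3 to 60 N. Pads are 19 mm wide; open, the fingers measure 117 mm over their backs; the gripper's body (75 mm by 190 mm) begins 51 mm behind the grasp point.
Start: joints at [68.302, 18.392, -4.016, 83.108, 1.295, 78.541, -3.26], TCP at [248.787, -600.525, 222.587] pointing down, gripper open.
Joint ranges: [-163.93, 163.93], [-17.29, 119.83], [-79.2, 71.16], [3.27, 140.29], [-89.18, 269.18], [5.43, 117.66], [-154.24, 154.24]. Speed limits (degrees/s): [147.25, 147.25, 180, 180, 180, 180, 180].

INTERFACE

Orientations are given as a 3x3 rotation matrix whose columns are the frame's x, y, z axes.
In Python, from plant import get_state, camera, finish_job gives the robot as it stands.
- The arm moves only by the shell command python3 -m pendant 'ROWS' [FORCE]. ROWS is JSON, a list of rows, each an object with "fingers": the closure in counts, from 0 (fully open) to 255 (shut); "translation": the shift along the tool's x, y, z in units of 30 mm (1.0 is 30 mm), a list of three; "turn": the turn about the tool's z in units of 6 degrees (1.0 is 6 degrees). A call has exactly 5 rows; each row is the pose to reach, as a shift and turn from the pose commanded when the call began, along the tool's axes at that moment; what a row does not reach only later rows make up. A row lasts 1/12 s, in which the tool goes at most 41.7 mm and 7.16 degrees, less where a joint would pass 70% of its speed; a pose out of reach is approached as far as the arm can. A call with a gripper value outside its range is refused whole. The fingers move at their own pace and stop on an object; FORCE is the grip in N (left out, the last holds). Time passes only in rows, so rows that repeat a pose let the fingers close, or fill a call up. It gives the time, the measured TCP pose, the force, the opening and the grip force at its end, in the units of the state.
- get_state(): the state, without advancing time (a new reading comes with each control period).
- camera(name): name is "scene" or "top" or "wrist"; returns a dict with "image" (400x640x3 uint8, blue, green, red), "fx", "fy", "cx", "cy" (pixels), "k1" (the pictures are not rectified: a ray, as slopes to the right and down, at radius r is drawn at 1 + k1 r^2 times it, then the intrinsics apply), "R" (3x3) and "t" (3): a world point X has camera coordinates R X + t; the wrist camera has in their place "tool_from_camera" (4x4, takes a point from camera to tool coordinates, whose origin is the TCP and whose axes are the flange's). Camera axes: x right, y down, z forward; pixel columns grow to the right and rows downward; lengths in mm; the calibration is good to about 2 mm. A picture is of the moment at which its call begins: read the wrist's pose just before it. There is no depth.
- finish_job(): hands the job in; it is judged then, once.
The state is a dict: "time_s": time; "joint_positions": joint angles; "joint_velocities": joint speeds; "effort": joint torques, N m; "eef_pos": TCP position; "tool_rot": TCP orientation; "force": force on the tool from outside, world axes, zero at the start; "moment": the same for the moment, N m; "grip_width": finger opening in mm; "gripper_force": force on a finger pad.
Only numpy, scipy, OpenCV 4.12 (cv2) and the standard library are available. Lean on these libraries where they do the work, as an engineer would, in place of code of your own. Each camera call takes 0.05 s, during which the arm holds its last target. There are 200 camera calls.

## Working session

There is one attempt and no reset: what is moved stays moved. The work goes in short steps, Python scripts to look and compute and a shell command to move; the robot and the scene stay as the last step left them, time stands still between calls to the robot, and variables do not carry over. Pictures are saved under pics/ and viewed, at most 10 in all, crops included, and the job is handed in when it is done.

```bash
mkdir -p pics; ls; cat > h.py <<'E'
import numpy as np, cv2
from plant import get_state, camera
def shot(name, fn):
    s=get_state(); c=camera(name); cv2.imwrite('pics/'+fn,c['image']); return s,c
def ray(c,u,v,s=None):
    k=np.array([[c['fx'],0,c['cx']],[0,c['fy'],c['cy']],[0,0,1.]])
    d=np.array([(u-c['cx'])/c['fx'],(v-c['cy'])/c['fy']]); p=d.copy()
    for _ in range(20): p=d/(1+c['k1']*(p@p))
    d=np.array([p[0],p[1],1.])
    if 'R' in c:
        R=np.array(c['R']);return -R.T@np.array(c['t']), R.T@d
    T=np.array(c['tool_from_camera']);W=np.array(s['tool_rot'])
    return np.array(s['eef_pos'])+W@T[:3,3], W@T[:3,:3]@d
def at(c,u,v,z,s=None):
    o,d=ray(c,u,v,s); return o+d*(z-o[2])/d[2]
E
python3 - <<'E'
from h import *
import pickle
s,a=shot('scene','s0.png');s,b=shot('top','t0.png')
pickle.dump((s,a,b),open('v0.pkl','wb'))
print(s)
for c in(a,b): print({k:np.round(v,3) for k,v in c.items() if k!='image'})
E
```

```text
pics
{'time_s': 0.05, 'joint_positions': array([68.30129237, 18.43743038, -4.01493315, 83.17305328,  1.29619537,
       78.54021944, -3.25839039]), 'joint_velocities': array([ 0.00230008, -0.07656306,  0.01017514, -0.09928772, -0.08011252,
       -0.0893603 , -0.0438141 ]), 'effort': array([-2.00524087e-04, -4.92997456e+01, -4.06359360e-01, -3.13704014e+01,
       -6.44332124e-02,  3.98975657e-02,  8.62597426e-05]), 'eef_pos': array([ 248.54896801, -600.02418969,  221.49609373]), 'tool_rot': array([[ 9.23814705e-01,  3.82839030e-01, -8.17332845e-04],
       [ 3.82839883e-01, -9.23813235e-01,  1.65256756e-03],
       [-1.22395538e-04, -1.83957382e-03, -9.99998300e-01]]), 'force': array([-0.93057209, -0.3885214 , -0.15352683]), 'moment': array([ 0.00336112, -0.00956019, -0.02783478]), 'gripper_force': 0.0, 'grip_width': 87.0120133267458}
{'fx': np.float64(396.82), 'fy': np.float64(396.82), 'cx': np.float64(313.357), 'cy': np.float64(198.282), 'k1': np.float64(0.009), 'R': array([[-0.725, -0.689,  0.012],
       [-0.508,  0.522, -0.685],
       [ 0.465, -0.503, -0.729]]), 't': array([ 411.281,  311.514, 1138.485])}
{'fx': np.float64(470.337), 'fy': np.float64(470.337), 'cx': np.float64(306.344), 'cy': np.float64(205.389), 'k1': np.float64(-0.125), 'R': array([[-0.022, -1.   , -0.   ],
       [-0.992,  0.022, -0.122],
       [ 0.122, -0.002, -0.993]]), 't': array([  52.058,  556.072, 1329.015])}
```

View pics/t0.png

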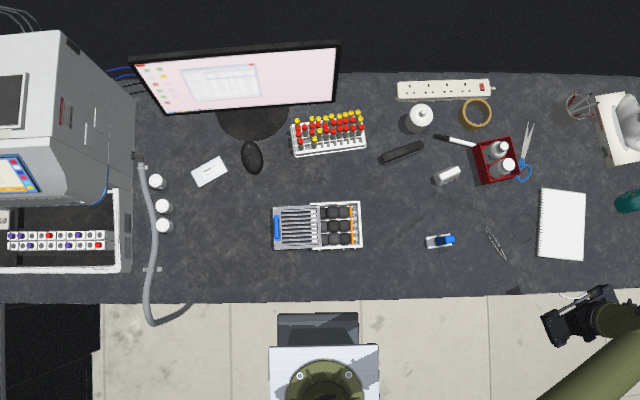

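View pics/s0.png

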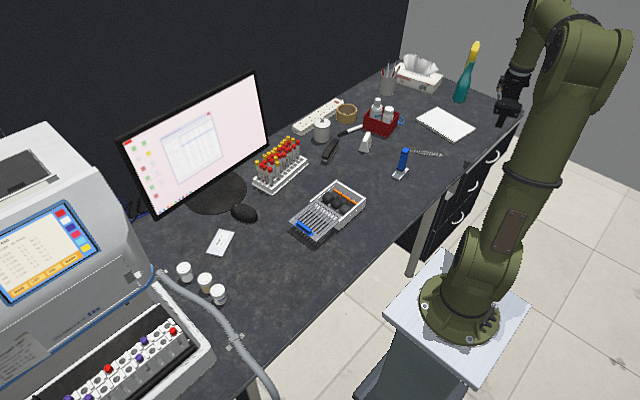

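The top view shows the cassette at about (318,225) with the cover open to its left, and the tamper at about (440,240). The scene view agrees. I'll enlarge both.

```bash
python3 - <<'E'
from h import *
import pickle
s,a,b=pickle.load(open('v0.pkl','rb'))
x=cv2.resize(b['image'][190:260,265:465],None,fx=4,fy=4,interpolation=cv2.INTER_CUBIC)
y=cv2.resize(a['image'][140:245,280:480],None,fx=3,fy=3,interpolation=cv2.INTER_CUBIC)
im=np.zeros((600,800,3),np.uint8);im[:280]=x;im[282:282+315,:600]=y
cv2.imwrite('pics/z0.png',im)
for u,v,z in[(428,241,10),(440,240,60),(340,225,41),(277,229,60)]: print(at(b,u,v,z))
E
```

```text
[ 446.37338607 -316.60215954   10.        ]
[ 446.24654482 -338.47222946   60.        ]
[497.39427872 -55.48899833  41.        ]
[488.46381044 124.34055784  60.        ]
```

View pics/z0.png

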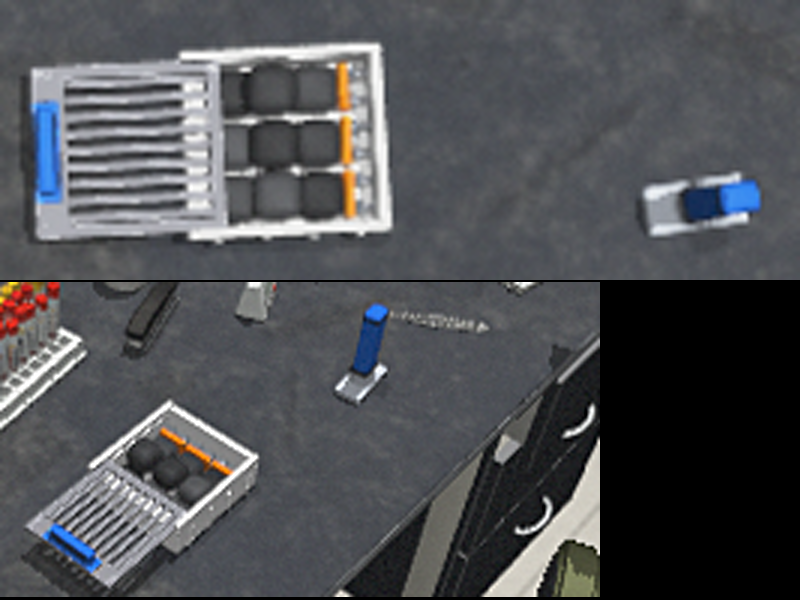

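```bash
python3 - <<'E'
from h import *
import pickle
s,a,b=pickle.load(open('v0.pkl','rb'))
def P(l,z):
    p=np.array([at(b,265+u/4,190+v/4,z)[:2] for u,v in l]); print(p.round(1).tolist(), p.mean(0).round(1))
    print([ (np.hypot(*d).round(1), np.degrees(np.arctan2(d[1],d[0])).round(1)) for d in np.roll(p,-1,0)-p])
P([(643,187),(745,174),(750,224),(650,236)],10)
P([(722,183),(760,180),(760,210),(722,213)],120)
P([(180,52),(382,43),(392,232),(187,242)],50)
P([(35,103),(57,103),(60,200),(38,202)],63)
E
```

```text
[[459.1, -310.5], [466.7, -387.9], [429.6, -389.7], [422.9, -314.0]] [ 444.5 -350.5]
[(np.float64(77.8), np.float64(-84.4)), (np.float64(37.1), np.float64(-177.2)), (np.float64(76.0), np.float64(95.0)), (np.float64(36.4), np.float64(5.5))]
[[454.9, -337.1], [456.2, -363.8], [435.8, -362.6], [434.5, -336.0]] [ 445.3 -349.9]
[(np.float64(26.7), np.float64(-87.1)), (np.float64(20.5), np.float64(176.8)), (np.float64(26.6), np.float64(92.8)), (np.float64(20.4), np.float64(-3.0))]
[[561.8, 29.3], [565.1, -115.9], [429.7, -118.3], [426.0, 27.4]] [495.7 -44.4]
[(np.float64(145.2), np.float64(-88.7)), (np.float64(135.5), np.float64(-179.0)), (np.float64(145.8), np.float64(91.4)), (np.float64(135.8), np.float64(0.8))]
[[526.0, 132.8], [525.7, 117.2], [457.0, 116.2], [456.0, 131.7]] [491.2 124.5]
[(np.float64(15.6), np.float64(-91.2)), (np.float64(68.6), np.float64(-179.1)), (np.float64(15.5), np.float64(94.0)), (np.float64(70.1), np.float64(0.9))]
```

```bash
cat >> h.py <<'E'
def go(x,y,z,yaw,s=None):
    s=s or get_state(); R=np.array(s['tool_rot']); d=R.T@(np.array([x,y,z])-s['eef_pos'])/30
    cy=np.degrees(np.arctan2(R[1,0],R[0,0])); print('pos',s['eef_pos'].round(1),'yaw',round(cy,2),'tilt',R[:2,2].round(4),'-> translation',d.round(3),'turn',round((cy-yaw)/6,3),'F',s['force'].round(1),'w',round(s['grip_width'],1),'t',round(s['time_s'],2))
E
python3 -m pendant '[{"fingers":0,"translation":[1.2,-0.7,0],"turn":0.8},{"fingers":0,"translation":[2.4,-1.4,0],"turn":1.6},{"fingers":0,"translation":[3.6,-2.05,0],"turn":2.4},{"fingers":0,"translation":[4.8,-2.7,0],"turn":2.8},{"fingers":0,"translation":[6.0,-3.35,0],"turn":2.8}]' 40
python3 - <<'E'
from h import *
go(445,-350,222,5.5)
E
```

```text
time_s: 0.52
eef_pos: [377.3, -436.9, 222.2]
tool_rot: [[0.995, 0.097, -0.0], [0.097, -0.995, 0.0], [-0.0, -0.0, -1.0]]
force: [0.2, -0.6, -0.3]
grip_width: 87.2
gripper_force: 0.0
pos [ 377.3 -436.9  222.2] yaw 5.58 tilt [-0.0005  0.0003] -> translation [ 2.528 -2.664  0.005] turn 0.013 F [ 0.2 -0.6 -0.3] w 87.2 t 0.52
```

```bash

python3 -m pendant '[{"fingers":0,"translation":[0.8,-0.9,0],"turn":0},{"fingers":0,"translation":[1.6,-1.7,0],"turn":0},{"fingers":0,"translation":[2.3,-2.4,0],"turn":0},{"fingers":0,"translation":[2.5,-2.65,0],"turn":0},{"fingers":0,"translation":[2.5,-2.65,0],"turn":0}]'
python3 - <<'E'
from h import *
import pickle
go(445,-350,222,5.5)
s,c=shot('wrist','w1.png'); pickle.dump((s,c),open('w1.pkl','wb'))
print(np.round(c['tool_from_camera'],3),c['fx'],c['cx'],c['cy'],c['k1'])
E
```

```text
time_s: 0.93
eef_pos: [445.4, -348.8, 222.3]
tool_rot: [[0.994, 0.106, 0.0], [0.106, -0.994, 0.001], [0.0, -0.001, -1.0]]
force: [-0.2, 0.3, 0.3]
grip_width: 87.2
gripper_force: 0.0
pos [ 445.4 -348.8  222.3] yaw 6.07 tilt [0.0003 0.0013] -> translation [-0.018  0.038  0.011] turn 0.095 F [-0.2  0.3  0.3] w 87.2 t 0.93
[[-1.00000e-03 -9.64000e-01 -2.68000e-01  7.33080e+01]
 [ 1.00000e+00 -1.00000e-03 -1.00000e-03 -1.25000e-01]
 [ 1.00000e-03 -2.68000e-01  9.64000e-01 -1.61854e+02]
 [ 0.00000e+00  0.00000e+00  0.00000e+00  1.00000e+00]] 294.84245054968187 312.46707689264156 200.71342181477294 -0.012029864046957245
```

View pics/w1.png

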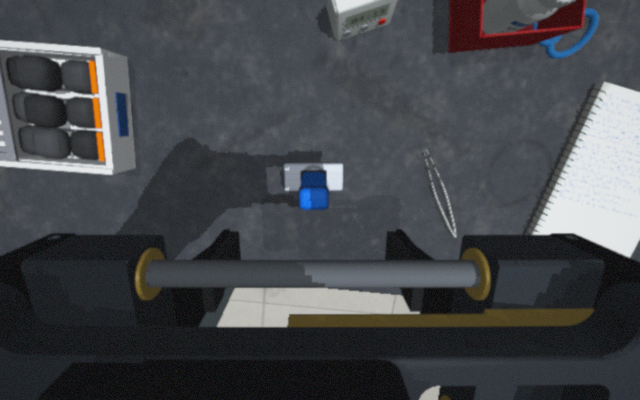

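Tamper plate corners about (284,163)-(343,191) and handle top (300,184)-(328,209).

```bash
python3 - <<'E'
from h import *
import pickle
s,c=pickle.load(open('w1.pkl','rb'))
im=c['image'];cv2.imwrite('pics/w1z.png',cv2.resize(im[150:220,255:360],None,fx=6,fy=6,interpolation=cv2.INTER_CUBIC))
for l,z in(([(284,163),(343,163),(343,191),(284,192)],10),([(300,184),(327,184),(328,209),(300,209)],120)):
    p=np.array([at(c,u,v,z,s)[:2] for u,v in l]);print(p.round(1).tolist(),p.mean(0).round(1))
    print([ (np.hypot(*d).round(1), np.degrees(np.arctan2(d[1],d[0])).round(1)) for d in np.roll(p,-1,0)-p])
E
```

```text
[[460.7, -310.0], [468.6, -384.6], [432.3, -389.5], [422.8, -313.0]] [ 446.1 -349.3]
[(np.float64(75.1), np.float64(-84.0)), (np.float64(36.6), np.float64(-172.4)), (np.float64(77.1), np.float64(97.0)), (np.float64(38.0), np.float64(4.5))]
[[459.9, -335.2], [462.5, -359.8], [438.9, -363.6], [436.1, -337.5]] [ 449.4 -349. ]
[(np.float64(24.7), np.float64(-84.0)), (np.float64(24.0), np.float64(-171.0)), (np.float64(26.2), np.float64(96.0)), (np.float64(23.9), np.float64(5.4))]
```

View pics/w1z.png

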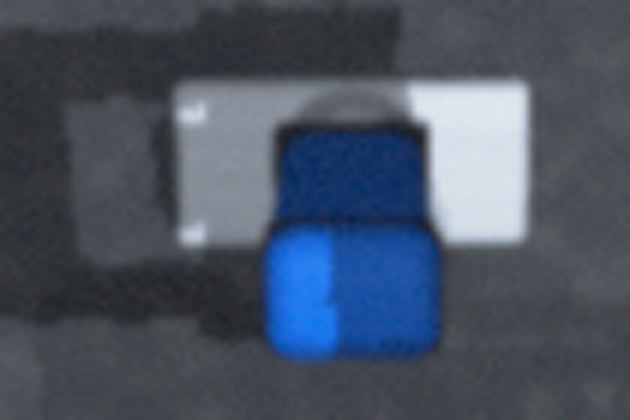

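```bash

python3 -m pendant '[{"fingers":0,"translation":[0.035,0.02,1.25],"turn":0},{"fingers":0,"translation":[0.035,0.02,2.5],"turn":0},{"fingers":0,"translation":[0.035,0.02,3.75],"turn":0},{"fingers":0,"translation":[0.035,0.02,4.8],"turn":0},{"fingers":0,"translation":[0.035,0.02,5.04],"turn":0}]'
python3 -m pendant '[{"fingers":255,"translation":[0,0,0],"turn":0},{"fingers":255,"translation":[0,0,0],"turn":0},{"fingers":255,"translation":[0,0,0],"turn":0},{"fingers":255,"translation":[0,0,0],"turn":0},{"fingers":255,"translation":[0,0,0],"turn":0}]' 50
python3 -m pendant '[{"fingers":255,"translation":[0,0,0],"turn":0},{"fingers":255,"translation":[0,0,0],"turn":0},{"fingers":255,"translation":[0,0,0],"turn":0},{"fingers":255,"translation":[0,0,0],"turn":0},{"fingers":255,"translation":[0,0,0],"turn":0}]' 50
python3 -c "
from h import *
go(446.5,-349.3,171,1.2)"
```

```text
time_s: 1.4
eef_pos: [438.7, -352.8, 65.3]
tool_rot: [[0.995, 0.095, -0.009], [0.096, -0.995, 0.005], [-0.009, -0.006, -1.0]]
force: [-1.9, -0.2, -0.5]
grip_width: 87.3
gripper_force: 0.0
time_s: 1.82
eef_pos: [445.5, -353.7, 73.4]
tool_rot: [[0.995, 0.099, 0.003], [0.099, -0.995, -0.002], [0.002, 0.003, -1.0]]
force: [0.2, -0.9, 0.3]
grip_width: 61.6
gripper_force: 0.0
time_s: 2.23
eef_pos: [444.5, -352.2, 71.4]
tool_rot: [[0.995, 0.1, -0.0], [0.1, -0.995, 0.001], [-0.0, -0.001, -1.0]]
force: [0.5, 0.5, -0.8]
grip_width: 28.1
gripper_force: 5.0
pos [ 444.5 -352.2   71.4] yaw 5.72 tilt [-0.0001  0.0008] -> translation [ 0.075 -0.091 -3.32 ] turn 0.753 F [ 0.5  0.5 -0.8] w 28.1 t 2.23
```

```bash

python3 -m pendant '[{"fingers":255,"translation":[0,0,0],"turn":0},{"fingers":255,"translation":[0,0,-0.5],"turn":0},{"fingers":255,"translation":[0,0,-1.4],"turn":0},{"fingers":255,"translation":[0,0,-2.3],"turn":0.3},{"fingers":255,"translation":[0,0,-3.3],"turn":0.75}]' 50
python3 -c "
from h import *
go(457,-40,170,1.2)"
```

```text
time_s: 2.65
eef_pos: [443.4, -352.2, 170.0]
tool_rot: [[1.0, 0.019, -0.002], [0.019, -1.0, 0.002], [-0.002, -0.002, -1.0]]
force: [0.9, 0.2, -2.0]
grip_width: 27.5
gripper_force: 50.0
pos [ 443.4 -352.2  170. ] yaw 1.12 tilt [-0.0025  0.0018] -> translation [  0.655 -10.395   0.016] turn -0.014 F [ 0.9  0.2 -2. ] w 27.5 t 2.65
```

```bash

python3 -m pendant '[{"fingers":255,"translation":[0,-0.9,0],"turn":0},{"fingers":255,"translation":[0.2,-2.1,0],"turn":0},{"fingers":255,"translation":[0.3,-3.3,0],"turn":0},{"fingers":255,"translation":[0.4,-4.5,0],"turn":0},{"fingers":255,"translation":[0.5,-5.7,0],"turn":0}]' 50
python3 -m pendant '[{"fingers":255,"translation":[0,-1.2,0],"turn":0},{"fingers":255,"translation":[0.1,-2.4,0],"turn":0},{"fingers":255,"translation":[0.1,-3.5,0],"turn":0},{"fingers":255,"translation":[0.15,-4.4,0],"turn":0},{"fingers":255,"translation":[0.15,-4.7,0],"turn":0}]' 50
python3 -m pendant '[{"fingers":255,"translation":[0,0,0],"turn":0},{"fingers":255,"translation":[0,0,0],"turn":0},{"fingers":255,"translation":[0,0,0],"turn":0},{"fingers":255,"translation":[0,0,0],"turn":0},{"fingers":255,"translation":[0,0,0],"turn":0}]' 50
python3 - <<'E'
from h import *
import pickle
go(457,-40,170,1.2)
s,c=shot('wrist','w2.png'); pickle.dump((s,c),open('w2.pkl','wb'))
E
```

```text
time_s: 3.07
eef_pos: [455.2, -179.8, 169.9]
tool_rot: [[1.0, 0.021, -0.001], [0.021, -1.0, -0.0], [-0.001, 0.0, -1.0]]
force: [0.8, 0.2, -1.4]
grip_width: 27.3
gripper_force: 50.0
time_s: 3.48
eef_pos: [457.0, -35.3, 170.2]
tool_rot: [[1.0, 0.027, -0.0], [0.027, -1.0, 0.001], [-0.0, -0.001, -1.0]]
force: [0.3, 1.1, -1.3]
grip_width: 27.6
gripper_force: 50.0
time_s: 3.9
eef_pos: [457.3, -41.9, 170.2]
tool_rot: [[1.0, 0.018, -0.0], [0.018, -1.0, -0.0], [-0.0, 0.0, -1.0]]
force: [-0.0, 0.3, -2.2]
grip_width: 27.5
gripper_force: 50.0
pos [457.3 -41.9 170.2] yaw 1.05 tilt [-0.0004 -0.    ] -> translation [-0.008 -0.063  0.005] turn -0.025 F [-0.   0.3 -2.2] w 27.5 t 3.9
```

View pics/w2.png

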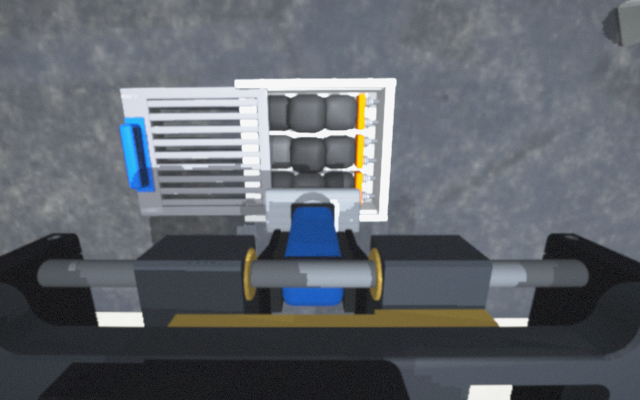

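Cassette corners at (236,80), (396,79), (388,220), (245,221). The held plate's far edge lies at row 191, columns 266 to 359. The cover ridge is at about (136,155).

```bash
python3 - <<'E'
from h import *
import pickle
s,c=pickle.load(open('w2.pkl','rb'))
g=cv2.cvtColor(c['image'],cv2.COLOR_BGR2GRAY).astype(int)
print('col300 rows70-100',g[70:100,300]); print('col320',g[70:100,340]);print('col375 205-228',g[205:228,370]);print('row150 col378-402',g[150,376:402]);
print('row110',g[110,376:402]); print('plate col300',g[180:200,290]);print('plate row197',g[196,258:275],g[196,350:366])
for l,z in(([(236,80),(396,79),(388,220),(245,221)],50),([(266,191),(359,191)],109)):
    p=np.array([at(c,u,v,z,s)[:2] for u,v in l]);print(p.round(1).tolist(),p.mean(0).round(1))
    print([ (np.hypot(*d).round(1), np.degrees(np.arctan2(d[1],d[0])).round(1)) for d in np.roll(p,-1,0)-p])
E
```

```text
col300 rows70-100 [119 117 118 116 112 112 110 122 188 246 247 247 247 247 247 247 247 243
 244 240 196 152 147 141 113  84  87  93  93  97]
col320 [109 107 107 107 109 110 114 114 179 245 247 247 247 247 247 247 246 237
 240 229 171 152 192 222 196 123  96 106 113 117]
col375 205-228 [159 159 164 169 199 243 247 247 244 236 247 247 247 247 247 245 192 121
 102 105 104 104 104]
row150 col378-402 [141 143 144 144 142 154 225 247 247 247 247 247 247 247 247 209 129 119
 117 119 119 117 116 112 112 115]
row110 [200 146 141 146 144 143 142 157 220 247 247 247 247 247 247 247 247 222
 137 118 111 111 113 113 111 111]
plate col300 [ 79  78  76  75  73  76  69  81 115 142 168 189 202 210 213 214 214 213
 214 216]
plate row197 [243 241 226 168 143 146 155 182 200 213 215 214 213 214 216 215 214] [218 217 218 217 218 216 217 216 212 198 193 195 205 225 224 224]
[[562.9, 28.7], [566.2, -114.1], [433.3, -118.3], [429.7, 26.4]] [498.  -44.3]
[(np.float64(142.9), np.float64(-88.7)), (np.float64(133.0), np.float64(-178.2)), (np.float64(144.8), np.float64(91.4)), (np.float64(133.3), np.float64(1.0))]
[[475.8, -5.0], [477.1, -77.4]] [476.4 -41.2]
[(np.float64(72.4), np.float64(-89.0)), (np.float64(72.4), np.float64(91.0))]
```

```bash

python3 -c "
from h import *
go(458.1,-46.2,132,1.35)"
```

```text
pos [457.3 -41.6 170.2] yaw 1.08 tilt [-0.0003  0.    ] -> translation [0.025 0.154 1.273] turn -0.045 F [ 0.3 -0.1 -1.4] w 27.9 t 3.95
```

```bash

python3 -m pendant '[{"fingers":255,"translation":[0.025,0.15,0.3],"turn":-0.045},{"fingers":255,"translation":[0.025,0.15,0.7],"turn":-0.045},{"fingers":255,"translation":[0.025,0.15,1.1],"turn":-0.045},{"fingers":255,"translation":[0.025,0.15,1.27],"turn":-0.045},{"fingers":255,"translation":[0.025,0.15,1.27],"turn":-0.045}]' 50
python3 -m pendant '[{"fingers":255,"translation":[0,0,0],"turn":0},{"fingers":255,"translation":[0,0,0],"turn":0},{"fingers":255,"translation":[0,0,0.05],"turn":0},{"fingers":255,"translation":[0,0,0.1],"turn":0},{"fingers":255,"translation":[0,0,0.15],"turn":0}]' 50
python3 - <<'E'
from h import *
import pickle
go(458.1,-46.2,112,1.35)
s,c=shot('wrist','w3.png'); pickle.dump((s,c),open('w3.pkl','wb'))
cv2.imwrite('pics/w3z.png',cv2.resize(c['image'][60:240,225:405],None,fx=3.3,fy=3.3,interpolation=cv2.INTER_CUBIC))
E
```

```text
time_s: 4.37
eef_pos: [456.9, -45.2, 130.5]
tool_rot: [[1.0, 0.025, -0.003], [0.025, -1.0, 0.001], [-0.003, -0.001, -1.0]]
force: [-0.2, 0.4, -1.9]
grip_width: 27.9
gripper_force: 50.0
time_s: 4.78
eef_pos: [458.5, -44.9, 128.0]
tool_rot: [[1.0, 0.026, 0.001], [0.026, -1.0, -0.0], [0.001, 0.0, -1.0]]
force: [-0.7, 0.4, -2.6]
grip_width: 27.5
gripper_force: 50.0
pos [458.5 -44.9 128. ] yaw 1.48 tilt [ 0.0007 -0.0003] -> translation [-0.014  0.043  0.533] turn 0.021 F [-0.7  0.4 -2.6] w 27.5 t 4.78
```

View pics/w3z.png

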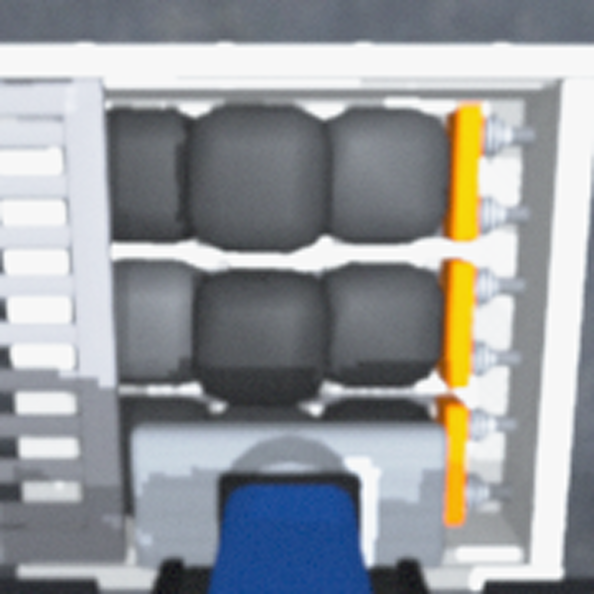

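The zoom shows the plate over the near row, clear of the cover's edge (about column 122) and the orange pads (445), with its far edge at crop row 425.

```bash
python3 - <<'E'
from h import *
import pickle
s,c=pickle.load(open('w3.pkl','rb'))
g=cv2.cvtColor(c['image'],cv2.COLOR_BGR2GRAY).astype(int)
f=lambda u,v:(225+u/3.3,60+v/3.3)
q=lambda u,v,z:at(c,*f(u,v),z,s).round(1)
for z in(66.6,62): print('plate far edge',q(150,423,z),q(420,424,z))
print('far wall outer',q(250,43,51),'inner',q(250,80,51)); print('near outer',q(520,588,51),q(20,588,51))
u=int(f(515,0)[0]);print(g[225:245,u],g[68:90,u]); print('cover edge',q(108,180,45),'pad',q(448,170,35), 'plate L,R',q(132,440,64),q(447,440,64))
E
```

```text
plate far edge [479.1 -11.4  66.6] [480.4 -74.9  66.6]
plate far edge [478.  -10.7  62. ] [479.4 -75.6  62. ]
far wall outer [564.9 -33.1  51. ] inner [557.  -33.2  51. ]
near outer [ 433.1 -106.3   51. ] [429.8  25.8  51. ]
[191 242 247 247 241 216 224 246 247 246 192  91  47  44  47  44  47  42
  49  43] [111 113 112 113 124 193 245 247 247 247 247 247 247 247 246 226 215 227
 215 162 135 149]
cover edge [534.1   1.1  45. ] pad [538.7 -82.5  35. ] plate L,R [474.2  -6.6  64. ] [476.1 -82.   64. ]
```

```bash

python3 -m pendant '[{"fingers":255,"translation":[-0.035,0,0.04],"turn":0},{"fingers":255,"translation":[-0.035,0,0.08],"turn":0},{"fingers":255,"translation":[-0.035,0,0.12],"turn":0},{"fingers":255,"translation":[-0.035,0,0.16],"turn":0},{"fingers":255,"translation":[-0.035,0,0.2],"turn":0}]' 50 | egrep 'pos|force'
python3 -m pendant '[{"fingers":255,"translation":[0,0,0.04],"turn":0},{"fingers":255,"translation":[0,0,0.08],"turn":0},{"fingers":255,"translation":[0,0,0.12],"turn":0},{"fingers":255,"translation":[0,0,0.16],"turn":0},{"fingers":255,"translation":[0,0,0.16],"turn":0}]' 50| egrep 'pos|force'
```

```text
eef_pos: [457.1, -44.9, 121.6]
force: [0.8, 0.3, -1.9]
gripper_force: 50.0
eef_pos: [457.1, -44.9, 116.8]
force: [0.0, 0.3, -1.3]
gripper_force: 50.0
```

```bash

python3 -m pendant '[{"fingers":255,"translation":[0,0,0.03],"turn":0},{"fingers":255,"translation":[0,0,0.06],"turn":0},{"fingers":255,"translation":[0,0,0.1],"turn":0},{"fingers":255,"translation":[0,0,0.13],"turn":0},{"fingers":255,"translation":[0,0,0.13],"turn":0}]' 50| egrep 'pos|force'
```

```text
eef_pos: [458.4, -46.0, 114.6]
force: [-0.9, -2.5, 5.5]
gripper_force: 50.0
```

```bash

for i in 1 ; do python3 -m pendant '[{"fingers":255,"translation":[0,0,0.03],"turn":0},{"fingers":255,"translation":[0,0,0.06],"turn":0},{"fingers":255,"translation":[0,0,0.1],"turn":0},{"fingers":255,"translation":[0,0,0.13],"turn":0},{"fingers":255,"translation":[0,0,0.13],"turn":0}]' 50| egrep 'pos|force|rot'; done
```

```text
eef_pos: [457.5, -45.0, 109.3]
tool_rot: [[1.0, 0.026, 0.001], [0.026, -1.0, -0.0], [0.001, 0.0, -1.0]]
force: [-0.2, -1.2, 1.2]
gripper_force: 50.0
```

```bash

python3 -m pendant '[{"fingers":255,"translation":[0,0,0.03],"turn":0},{"fingers":255,"translation":[0,0,0.06],"turn":0},{"fingers":255,"translation":[0,0,0.1],"turn":0},{"fingers":255,"translation":[0,0,0.1],"turn":0},{"fingers":255,"translation":[0,0,0.1],"turn":0}]' 50| egrep 'pos|force'
```

```text
eef_pos: [456.6, -44.6, 105.6]
force: [0.6, 1.2, -1.5]
gripper_force: 50.0
```

```bash

python3 -m pendant '[{"fingers":255,"translation":[0,0,0.02],"turn":0},{"fingers":255,"translation":[0,0,0.05],"turn":0},{"fingers":255,"translation":[0,0,0.07],"turn":0},{"fingers":255,"translation":[0,0,0.07],"turn":0},{"fingers":255,"translation":[0,0,0.07],"turn":0}]' 50| egrep 'pos|force'
```

```text
eef_pos: [457.0, -44.8, 103.9]
force: [-0.1, -0.1, -1.6]
gripper_force: 50.0
```

```bash

python3 -m pendant '[{"fingers":255,"translation":[0,0,0.02],"turn":0},{"fingers":255,"translation":[0,0,0.05],"turn":0},{"fingers":255,"translation":[0,0,0.05],"turn":0},{"fingers":255,"translation":[0,0,0.05],"turn":0},{"fingers":255,"translation":[0,0,0.05],"turn":0}]' 50| egrep 'pos|force'
```

```text
eef_pos: [457.2, -44.9, 102.5]
force: [-0.0, -0.1, -0.7]
gripper_force: 50.0
```

```bash

python3 -m pendant '[{"fingers":255,"translation":[0,0,0.02],"turn":0},{"fingers":255,"translation":[0,0,0.04],"turn":0},{"fingers":255,"translation":[0,0,0.04],"turn":0},{"fingers":255,"translation":[0,0,0.04],"turn":0},{"fingers":255,"translation":[0,0,0.04],"turn":0}]' 50| egrep 'pos|force'
```

```text
eef_pos: [457.7, -45.3, 101.8]
force: [0.1, -1.6, 2.5]
gripper_force: 50.0
```

```bash

python3 -m pendant '[{"fingers":255,"translation":[0,0,0.02],"turn":0},{"fingers":255,"translation":[0,0,0.04],"turn":0},{"fingers":255,"translation":[0,0,0.04],"turn":0},{"fingers":255,"translation":[0,0,0.04],"turn":0},{"fingers":255,"translation":[0,0,0.04],"turn":0}]' 50| egrep 'pos|force'
```

```text
eef_pos: [458.0, -45.3, 101.7]
force: [-1.9, -1.8, 11.1]
gripper_force: 50.0
```

```bash

python3 -m pendant '[{"fingers":255,"translation":[0,0,0.02],"turn":0},{"fingers":255,"translation":[0,0,0.03],"turn":0},{"fingers":255,"translation":[0,0,0.03],"turn":0},{"fingers":255,"translation":[0,0,0.03],"turn":0},{"fingers":255,"translation":[0,0,0.03],"turn":0}]' 50| egrep 'pos|force|rot'
```

```text
eef_pos: [458.1, -45.3, 101.7]
tool_rot: [[1.0, 0.026, 0.001], [0.026, -1.0, -0.001], [0.001, 0.001, -1.0]]
force: [-3.8, -1.8, 18.0]
gripper_force: 50.0
```

```bash

python3 -m pendant '[{"fingers":255,"translation":[0,0,0.02],"turn":0},{"fingers":255,"translation":[0,0,0.02],"turn":0},{"fingers":255,"translation":[0,0,0.02],"turn":0},{"fingers":255,"translation":[0,0,0.02],"turn":0},{"fingers":255,"translation":[0,0,0.02],"turn":0}]' 50| egrep 'pos|force'
python3 -m pendant '[{"fingers":255,"translation":[0,0,0],"turn":0},{"fingers":255,"translation":[0,0,0],"turn":0},{"fingers":255,"translation":[0,0,0],"turn":0},{"fingers":255,"translation":[0,0,0],"turn":0},{"fingers":255,"translation":[0,0,0],"turn":0}]' 50| egrep 'pos|force'
python3 -m pendant '[{"fingers":255,"translation":[0,0,-0.1],"turn":0},{"fingers":255,"translation":[0,0,-0.3],"turn":0},{"fingers":255,"translation":[0,0,-0.6],"turn":0},{"fingers":255,"translation":[0,0,-1],"turn":0},{"fingers":255,"translation":[0,0,-1.15],"turn":0}]' 50| egrep 'pos|force'
python3 -m pendant '[{"fingers":255,"translation":[0.2,0,0],"turn":0},{"fingers":255,"translation":[0.7,0,0],"turn":0},{"fingers":255,"translation":[1.1,0,0],"turn":0},{"fingers":255,"translation":[1.27,0,0],"turn":0},{"fingers":255,"translation":[1.27,0,0],"turn":0}]' 50| egrep 'pos|force'
python3 - <<'E'
from h import *
import pickle
go(495.5,-44,128,1.35)
s,c=shot('wrist','w4.png'); pickle.dump((s,c),open('w4.pkl','wb'))
cv2.imwrite('pics/w4z.png',cv2.resize(c['image'][60:300,225:405],None,fx=2.5,fy=2.5,interpolation=cv2.INTER_CUBIC))
E
```

```text
eef_pos: [458.2, -45.3, 101.7]
force: [-5.2, -1.1, 21.1]
gripper_force: 50.0
eef_pos: [458.1, -45.3, 101.6]
force: [-4.5, -0.7, 20.9]
gripper_force: 50.0
eef_pos: [457.5, -44.6, 134.2]
force: [0.4, -0.7, -1.4]
gripper_force: 50.0
eef_pos: [495.9, -43.5, 132.5]
force: [-0.5, 0.7, -2.4]
gripper_force: 50.0
pos [495.9 -43.5 132.5] yaw 1.5 tilt [-0.0007  0.0011] -> translation [-0.013  0.017  0.148] turn 0.026 F [-0.5  0.7 -2.4] w 27.4 t 10.67
```

View pics/w4z.png

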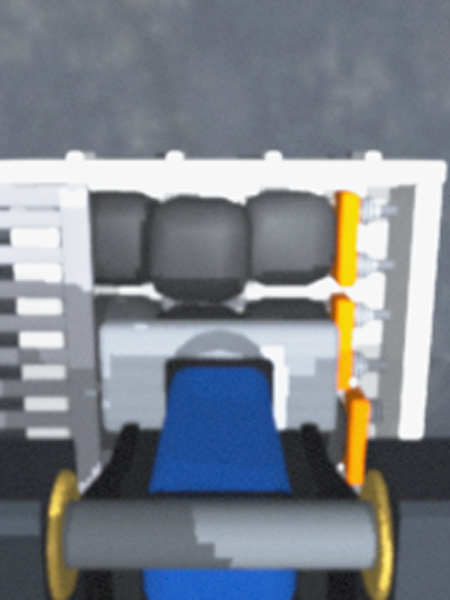

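The near row's pad (column 357 against 344 for the others) is pushed back, so that row is home. The plate is now over the middle row, between the cover's edge and the pad.

```bash

python3 -m pendant '[{"fingers":255,"translation":[0,0.04,0.06],"turn":0},{"fingers":255,"translation":[0,0.04,0.12],"turn":0},{"fingers":255,"translation":[0,0.04,0.17],"turn":0},{"fingers":255,"translation":[0,0.04,0.21],"turn":0},{"fingers":255,"translation":[0,0.04,0.25],"turn":0}]' 50 | egrep 'pos|force'
python3 -m pendant '[{"fingers":255,"translation":[0,0,0.03],"turn":0},{"fingers":255,"translation":[0,0,0.06],"turn":0},{"fingers":255,"translation":[0,0,0.1],"turn":0},{"fingers":255,"translation":[0,0,0.1],"turn":0},{"fingers":255,"translation":[0,0,0.1],"turn":0}]' 50| egrep 'pos|force'
```

```text
eef_pos: [495.0, -45.2, 125.5]
force: [0.5, -0.4, -2.4]
gripper_force: 50.0
eef_pos: [495.2, -45.1, 122.6]
force: [0.6, -0.2, -1.7]
gripper_force: 50.0
```

```bash

python3 -m pendant '[{"fingers":255,"translation":[0,0,0.03],"turn":0},{"fingers":255,"translation":[0,0,0.06],"turn":0},{"fingers":255,"translation":[0,0,0.1],"turn":0},{"fingers":255,"translation":[0,0,0.13],"turn":0},{"fingers":255,"translation":[0,0,0.13],"turn":0}]' 50| egrep 'pos|force'
```

```text
eef_pos: [495.8, -45.4, 119.7]
force: [-0.8, -0.9, 4.1]
gripper_force: 50.0
```

```bash

for i in 1; do python3 -m pendant '[{"fingers":255,"translation":[0,0,0.04],"turn":0},{"fingers":255,"translation":[0,0,0.08],"turn":0},{"fingers":255,"translation":[0,0,0.12],"turn":0},{"fingers":255,"translation":[0,0,0.15],"turn":0},{"fingers":255,"translation":[0,0,0.15],"turn":0}]' 50| egrep 'pos|force'; done
python3 -m pendant '[{"fingers":255,"translation":[0,0,0.03],"turn":0},{"fingers":255,"translation":[0,0,0.06],"turn":0},{"fingers":255,"translation":[0,0,0.1],"turn":0},{"fingers":255,"translation":[0,0,0.1],"turn":0},{"fingers":255,"translation":[0,0,0.1],"turn":0}]' 50| egrep 'pos|force'
```

```text
eef_pos: [496.1, -45.8, 114.9]
force: [0.6, -1.1, 2.7]
gripper_force: 50.0
eef_pos: [494.5, -44.6, 110.4]
force: [0.0, 0.1, -1.9]
gripper_force: 50.0
```

```bash

python3 -m pendant '[{"fingers":255,"translation":[0,0,0.03],"turn":0},{"fingers":255,"translation":[0,0,0.05],"turn":0},{"fingers":255,"translation":[0,0,0.08],"turn":0},{"fingers":255,"translation":[0,0,0.08],"turn":0},{"fingers":255,"translation":[0,0,0.08],"turn":0}]' 50| egrep 'pos|force'
```

```text
eef_pos: [495.0, -45.0, 108.6]
force: [0.6, -0.0, -1.8]
gripper_force: 50.0
```

```bash

python3 -m pendant '[{"fingers":255,"translation":[0,0,0.02],"turn":0},{"fingers":255,"translation":[0,0,0.04],"turn":0},{"fingers":255,"translation":[0,0,0.06],"turn":0},{"fingers":255,"translation":[0,0,0.06],"turn":0},{"fingers":255,"translation":[0,0,0.06],"turn":0}]' 50| egrep 'pos|force'
```

```text
eef_pos: [495.2, -45.1, 107.0]
force: [-0.6, -0.7, -1.1]
gripper_force: 50.0
```

```bash

python3 -m pendant '[{"fingers":255,"translation":[0,0,0.02],"turn":0},{"fingers":255,"translation":[0,0,0.04],"turn":0},{"fingers":255,"translation":[0,0,0.05],"turn":0},{"fingers":255,"translation":[0,0,0.05],"turn":0},{"fingers":255,"translation":[0,0,0.05],"turn":0}]' 50| egrep 'pos|force'
```

```text
eef_pos: [495.7, -45.4, 105.9]
force: [0.5, -1.1, 1.3]
gripper_force: 50.0
```

```bash

python3 -m pendant '[{"fingers":255,"translation":[0,0,0.02],"turn":0},{"fingers":255,"translation":[0,0,0.04],"turn":0},{"fingers":255,"translation":[0,0,0.05],"turn":0},{"fingers":255,"translation":[0,0,0.05],"turn":0},{"fingers":255,"translation":[0,0,0.05],"turn":0}]' 50| egrep 'pos|force'
```

```text
eef_pos: [496.4, -45.8, 105.4]
force: [-0.6, -1.7, 7.4]
gripper_force: 50.0
```

```bash

python3 -m pendant '[{"fingers":255,"translation":[0,0,0.02],"turn":0},{"fingers":255,"translation":[0,0,0.04],"turn":0},{"fingers":255,"translation":[0,0,0.04],"turn":0},{"fingers":255,"translation":[0,0,0.04],"turn":0},{"fingers":255,"translation":[0,0,0.04],"turn":0}]' 50| egrep 'pos|force'
```

```text
eef_pos: [496.6, -45.8, 105.3]
force: [-3.0, -2.0, 15.3]
gripper_force: 50.0
```

```bash

python3 -m pendant '[{"fingers":255,"translation":[0,0,0.02],"turn":0},{"fingers":255,"translation":[0,0,0.03],"turn":0},{"fingers":255,"translation":[0,0,0.03],"turn":0},{"fingers":255,"translation":[0,0,0.03],"turn":0},{"fingers":255,"translation":[0,0,0.03],"turn":0}]' 50| egrep 'pos|force'
```

```text
eef_pos: [496.7, -45.8, 105.3]
force: [-3.9, -0.8, 19.2]
gripper_force: 50.0
```

```bash

python3 -m pendant '[{"fingers":255,"translation":[0,0,0],"turn":0},{"fingers":255,"translation":[0,0,0],"turn":0},{"fingers":255,"translation":[0,0,0],"turn":0},{"fingers":255,"translation":[0,0,0],"turn":0},{"fingers":255,"translation":[0,0,0],"turn":0}]' 50| egrep 'pos|force'
python3 -m pendant '[{"fingers":255,"translation":[0,0,-0.1],"turn":0},{"fingers":255,"translation":[0,0,-0.3],"turn":0},{"fingers":255,"translation":[0,0,-0.6],"turn":0},{"fingers":255,"translation":[0,0,-0.9],"turn":0},{"fingers":255,"translation":[0,0,-1.0],"turn":0}]' 50| egrep 'pos|force'
python3 -m pendant '[{"fingers":255,"translation":[0.2,0,0],"turn":0},{"fingers":255,"translation":[0.7,0,0],"turn":0},{"fingers":255,"translation":[1.1,0,0],"turn":0},{"fingers":255,"translation":[1.27,0,0],"turn":0},{"fingers":255,"translation":[1.27,0,0],"turn":0}]' 50| egrep 'pos|force'
python3 -m pendant '[{"fingers":255,"translation":[0,0,0],"turn":0},{"fingers":255,"translation":[0,0,0],"turn":0},{"fingers":255,"translation":[0,0,0],"turn":0},{"fingers":255,"translation":[0,0,0],"turn":0},{"fingers":255,"translation":[0,0,0],"turn":0}]' 50| egrep 'pos|force'
python3 - <<'E'
from h import *
import pickle
go(533.6,-44.5,124,1.35)
s,c=shot('wrist','w5.png'); pickle.dump((s,c),open('w5.pkl','wb'))
g=cv2.cvtColor(c['image'],cv2.COLOR_BGR2GRAY).astype(int)
for u in(285,350):
    print(u,g[100:215,u].tolist())
E
```

```text
eef_pos: [496.7, -45.8, 105.2]
force: [-4.9, -2.0, 19.3]
gripper_force: 50.0
eef_pos: [496.0, -44.9, 133.3]
force: [-0.1, 0.4, -2.6]
gripper_force: 50.0
eef_pos: [534.2, -43.8, 131.5]
force: [0.3, 0.4, -2.9]
gripper_force: 50.0
eef_pos: [533.1, -44.2, 132.0]
force: [0.5, 0.2, -1.8]
gripper_force: 50.0
pos [533.1 -44.2 132. ] yaw 1.47 tilt [-0.     -0.0004] -> translation [0.018 0.01  0.267] turn 0.02 F [ 0.5  0.2 -1.8] w 27.8 t 16.97
285 [135, 136, 133, 131, 128, 125, 125, 122, 126, 128, 128, 127, 130, 133, 130, 125, 127, 120, 118, 119, 114, 113, 114, 116, 116, 111, 117, 114, 115, 117, 116, 118, 116, 117, 118, 117, 116, 115, 119, 117, 122, 121, 121, 123, 123, 122, 127, 128, 132, 134, 132, 127, 124, 124, 125, 127, 125, 122, 122, 122, 117, 117, 125, 162, 184, 188, 188, 191, 187, 201, 229, 245, 247, 246, 246, 245, 244, 234, 174, 91, 59, 56, 55, 53, 56, 59, 61, 83, 124, 157, 189, 204, 212, 219, 221, 223, 223, 222, 222, 224, 224, 213, 194, 181, 181, 176, 174, 180, 177, 180, 176, 178, 179, 178, 175]
350 [121, 118, 119, 118, 117, 119, 117, 117, 115, 121, 120, 119, 120, 118, 120, 120, 119, 119, 120, 123, 125, 128, 130, 130, 134, 130, 130, 128, 123, 123, 122, 121, 119, 116, 119, 117, 118, 117, 115, 117, 117, 117, 119, 122, 123, 124, 123, 123, 123, 122, 122, 121, 118, 119, 117, 118, 116, 115, 117, 115, 119, 121, 139, 165, 185, 187, 186, 188, 186, 202, 240, 247, 247, 247, 246, 245, 244, 233, 171, 98, 71, 74, 73, 76, 79, 76, 75, 94, 125, 155, 185, 204, 212, 220, 224, 226, 225, 224, 224, 226, 226, 224, 222, 222, 219, 217, 218, 219, 221, 220, 219, 216, 197, 182, 177]
```

```bash
python3 - <<'E'
from h import *
import pickle
s,c=pickle.load(open('w5.pkl','rb'))
for u in(285,350):print('wall outer',at(c,u,169.7,51,s).round(1),'inner',at(c,u,178.2,51,s).round(1),'plate',at(c,u,188,69,s).round(1),at(c,u,189,66,s).round(1))
E
```

```text
wall outer [565.  -20.2  51. ] inner [557.9 -20.2  51. ] plate [553.7 -21.8  69. ] [552.1 -21.5  66. ]
wall outer [566.4 -74.2  51. ] inner [559.2 -74.6  51. ] plate [554.9 -72.6  69. ] [553.4 -73.1  66. ]
```

```bash

python3 -m pendant '[{"fingers":255,"translation":[0.01,0.02,0.06],"turn":0},{"fingers":255,"translation":[0.01,0.02,0.12],"turn":0},{"fingers":255,"translation":[0.01,0.02,0.17],"turn":0},{"fingers":255,"translation":[0.01,0.02,0.21],"turn":0},{"fingers":255,"translation":[0.01,0.02,0.25],"turn":0}]' 50 | egrep 'pos|force'
python3 -m pendant '[{"fingers":255,"translation":[0,0,0.03],"turn":0},{"fingers":255,"translation":[0,0,0.06],"turn":0},{"fingers":255,"translation":[0,0,0.1],"turn":0},{"fingers":255,"translation":[0,0,0.1],"turn":0},{"fingers":255,"translation":[0,0,0.1],"turn":0}]' 50| egrep 'pos|force'
```

```text
eef_pos: [533.6, -44.7, 124.2]
force: [-1.2, 0.1, -2.4]
gripper_force: 50.0
eef_pos: [534.5, -45.2, 122.8]
force: [-1.2, -0.9, 4.9]
gripper_force: 50.0
```

```bash

python3 -m pendant '[{"fingers":255,"translation":[0,0,0.03],"turn":0},{"fingers":255,"translation":[0,0,0.06],"turn":0},{"fingers":255,"translation":[0,0,0.1],"turn":0},{"fingers":255,"translation":[0,0,0.13],"turn":0},{"fingers":255,"translation":[0,0,0.13],"turn":0}]' 50| egrep 'pos|force'
```

```text
eef_pos: [534.8, -45.6, 118.7]
force: [-0.5, -1.7, 3.8]
gripper_force: 50.0
```

```bash

python3 -m pendant '[{"fingers":255,"translation":[0,0,0.03],"turn":0},{"fingers":255,"translation":[0,0,0.06],"turn":0},{"fingers":255,"translation":[0,0,0.1],"turn":0},{"fingers":255,"translation":[0,0,0.13],"turn":0},{"fingers":255,"translation":[0,0,0.13],"turn":0}]' 50| egrep 'pos|force'
```

```text
eef_pos: [532.8, -44.2, 112.6]
force: [-0.4, -0.2, -1.9]
gripper_force: 50.0
```

```bash

python3 -m pendant '[{"fingers":255,"translation":[0,0,0.02],"turn":0},{"fingers":255,"translation":[0,0,0.05],"turn":0},{"fingers":255,"translation":[0,0,0.07],"turn":0},{"fingers":255,"translation":[0,0,0.07],"turn":0},{"fingers":255,"translation":[0,0,0.07],"turn":0}]' 50| egrep 'pos|force'
```

```text
eef_pos: [533.5, -44.6, 111.3]
force: [-0.0, 0.5, -1.1]
gripper_force: 50.0
```

```bash

python3 -m pendant '[{"fingers":255,"translation":[0,0,0.02],"turn":0},{"fingers":255,"translation":[0,0,0.04],"turn":0},{"fingers":255,"translation":[0,0,0.06],"turn":0},{"fingers":255,"translation":[0,0,0.06],"turn":0},{"fingers":255,"translation":[0,0,0.06],"turn":0}]' 50| egrep 'pos|force'
```

```text
eef_pos: [533.9, -44.7, 109.9]
force: [0.7, -0.4, -0.3]
gripper_force: 50.0
```

```bash

python3 -m pendant '[{"fingers":255,"translation":[0,0,0.02],"turn":0},{"fingers":255,"translation":[0,0,0.04],"turn":0},{"fingers":255,"translation":[0,0,0.05],"turn":0},{"fingers":255,"translation":[0,0,0.05],"turn":0},{"fingers":255,"translation":[0,0,0.05],"turn":0}]' 50| egrep 'pos|force'
```

```text
eef_pos: [534.5, -45.1, 109.1]
force: [0.6, -1.6, 5.0]
gripper_force: 50.0
```

```bash

python3 -m pendant '[{"fingers":255,"translation":[0,0,0.02],"turn":0},{"fingers":255,"translation":[0,0,0.04],"turn":0},{"fingers":255,"translation":[0,0,0.05],"turn":0},{"fingers":255,"translation":[0,0,0.05],"turn":0},{"fingers":255,"translation":[0,0,0.05],"turn":0}]' 50| egrep 'pos|force'
```

```text
eef_pos: [535.1, -45.5, 108.7]
force: [0.1, -0.6, 11.0]
gripper_force: 50.0
```

```bash

python3 -m pendant '[{"fingers":255,"translation":[0,0,0.01],"turn":0},{"fingers":255,"translation":[0,0,0.02],"turn":0},{"fingers":255,"translation":[0,0,0.03],"turn":0},{"fingers":255,"translation":[0,0,0.03],"turn":0},{"fingers":255,"translation":[0,0,0.03],"turn":0}]' 50| egrep 'pos|force'
```

```text
eef_pos: [535.3, -45.5, 108.7]
force: [-1.8, -1.3, 15.4]
gripper_force: 50.0
```

```bash

python3 -m pendant '[{"fingers":255,"translation":[0,0,0.02],"turn":0},{"fingers":255,"translation":[0,0,0.02],"turn":0},{"fingers":255,"translation":[0,0,0.02],"turn":0},{"fingers":255,"translation":[0,0,0.02],"turn":0},{"fingers":255,"translation":[0,0,0.02],"turn":0}]' 50| egrep 'pos|force'
python3 -m pendant '[{"fingers":255,"translation":[0,0,0],"turn":0},{"fingers":255,"translation":[0,0,0],"turn":0},{"fingers":255,"translation":[0,0,0],"turn":0},{"fingers":255,"translation":[0,0,0],"turn":0},{"fingers":255,"translation":[0,0,0],"turn":0}]' 50| egrep 'pos|force'
python3 -m pendant '[{"fingers":255,"translation":[0,0,-0.1],"turn":0},{"fingers":255,"translation":[0,0,-0.5],"turn":0},{"fingers":255,"translation":[0,0,-1.1],"turn":0},{"fingers":255,"translation":[0,0,-1.7],"turn":0},{"fingers":255,"translation":[0,0,-2.2],"turn":0}]' 50| egrep 'pos|force'
python3 -m pendant '[{"fingers":255,"translation":[-0.3,0.8,-0.2],"turn":0},{"fingers":255,"translation":[-0.6,2.0,-0.2],"turn":0},{"fingers":255,"translation":[-0.9,3.2,-0.2],"turn":0},{"fingers":255,"translation":[-1.3,4.4,-0.2],"turn":0},{"fingers":255,"translation":[-1.6,5.5,-0.2],"turn":0}]' 50| egrep 'pos|force'
python3 - <<'E'
from h import *
import pickle
s,c=shot('wrist','w6.png'); pickle.dump((s,c),open('w6.pkl','wb'))
go(445,-350,172,1.5)
E
```

```text
eef_pos: [535.4, -45.5, 108.7]
force: [-2.9, -1.9, 20.1]
gripper_force: 50.0
eef_pos: [535.4, -45.5, 108.7]
force: [-2.5, -1.8, 18.4]
gripper_force: 50.0
eef_pos: [532.7, -44.2, 171.5]
force: [0.1, -0.3, -2.0]
gripper_force: 50.0
eef_pos: [487.8, -212.4, 176.6]
force: [0.1, -0.8, -1.9]
gripper_force: 50.0
pos [ 485.1 -221.5  176.3] yaw 0.89 tilt [-0.0043 -0.0044] -> translation [-1.402  4.26   0.168] turn -0.102 F [-1.9 -7.7 -2.5] w 27.4 t 22.48
```

View pics/w6.png

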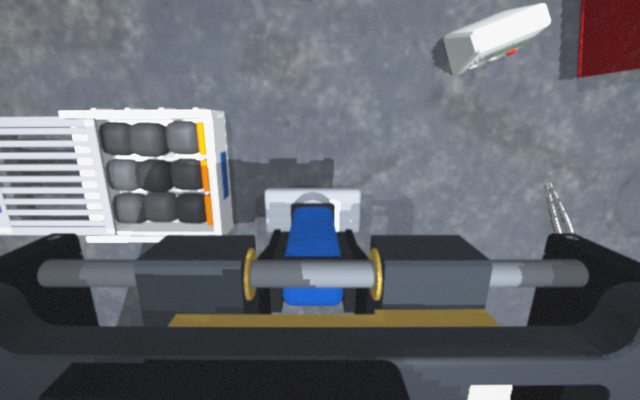

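All rows appear level and the pads are all pushed back. The timer, at (500,35), is well away from where the tamper will stand.

```bash

python3 -m pendant '[{"fingers":255,"translation":[-0.3,1.1,0],"turn":0},{"fingers":255,"translation":[-0.7,2.3,0],"turn":0},{"fingers":255,"translation":[-1.1,3.4,0],"turn":0},{"fingers":255,"translation":[-1.4,4.1,0],"turn":0},{"fingers":255,"translation":[-1.4,4.3,0],"turn":0}]' 50| egrep 'pos|force'
python3 -m pendant '[{"fingers":255,"translation":[0,0,0],"turn":0},{"fingers":255,"translation":[0,0,0.4],"turn":0},{"fingers":255,"translation":[0,0,1.2],"turn":0},{"fingers":255,"translation":[0,0,2.0],"turn":0},{"fingers":255,"translation":[0,0,2.6],"turn":0}]' 50| egrep 'pos|force'
python3 -m pendant '[{"fingers":255,"translation":[0,0,0.2],"turn":0},{"fingers":255,"translation":[0,0,0.35],"turn":0},{"fingers":255,"translation":[0,0,0.45],"turn":0},{"fingers":255,"translation":[0,0,0.5],"turn":0},{"fingers":255,"translation":[0,0,0.5],"turn":0}]' 50| egrep 'pos|force|rot'
python3 -c "
from h import *
go(443,-350,71.5,1.5)"
```

```text
eef_pos: [447.2, -345.6, 176.2]
force: [-0.7, -0.0, -1.1]
gripper_force: 50.0
eef_pos: [451.4, -337.3, 96.5]
force: [-0.7, 0.3, -2.2]
gripper_force: 50.0
eef_pos: [452.0, -340.9, 84.9]
tool_rot: [[1.0, 0.026, 0.001], [0.026, -1.0, -0.001], [0.001, 0.001, -1.0]]
force: [-0.8, 0.3, -1.4]
gripper_force: 50.0
pos [ 452.  -340.9   84.9] yaw 1.51 tilt [ 0.0011 -0.0007] -> translation [-0.307  0.295  0.448] turn 0.001 F [-0.8  0.3 -1.4] w 27.9 t 23.73
```

```bash

python3 -m pendant '[{"fingers":255,"translation":[0,0,0.15],"turn":0},{"fingers":255,"translation":[0,0,0.28],"turn":0},{"fingers":255,"translation":[0,0,0.36],"turn":0},{"fingers":255,"translation":[0,0,0.39],"turn":0},{"fingers":255,"translation":[0,0,0.39],"turn":0}]' 50| egrep 'pos|force'
python3 -m pendant '[{"fingers":255,"translation":[0,0,0.01],"turn":0},{"fingers":255,"translation":[0,0,0.03],"turn":0},{"fingers":255,"translation":[0,0,0.05],"turn":0},{"fingers":255,"translation":[0,0,0.07],"turn":0},{"fingers":255,"translation":[0,0,0.07],"turn":0}]' 50| egrep 'pos|force'
```

```text
eef_pos: [451.0, -340.8, 72.2]
force: [-0.5, 0.6, -1.7]
gripper_force: 50.0
eef_pos: [451.4, -341.0, 71.0]
force: [-2.3, 0.0, 1.7]
gripper_force: 50.0
```

```bash

python3 -m pendant '[{"fingers":120,"translation":[0,0,0],"turn":0},{"fingers":40,"translation":[0,0,0],"turn":0},{"fingers":0,"translation":[0,0,0],"turn":0},{"fingers":0,"translation":[0,0,0],"turn":0},{"fingers":0,"translation":[0,0,0],"turn":0}]'| egrep 'pos|force|width'
python3 -m pendant '[{"fingers":0,"translation":[0,0,-0.4],"turn":0},{"fingers":0,"translation":[0,0,-1.4],"turn":0},{"fingers":0,"translation":[0,0,-2.5],"turn":0},{"fingers":0,"translation":[0,0,-3.6],"turn":0},{"fingers":0,"translation":[0,0,-4.4],"turn":0}]'| egrep 'pos|force|width'
python3 - <<'E'
from h import *
go(492,125,150,1.35)
s,c=shot('top','t7.png'); g=c['image']
hsv=cv2.cvtColor(g,cv2.COLOR_BGR2HSV)
m=cv2.inRange(hsv,(100,150,80),(125,255,255)); m[:, :265]=0; m[:,465:]=0; m[:190]=0; m[270:]=0
n,l,st,ce=cv2.connectedComponentsWithStats(m)
for k in range(1,n):
    if st[k,4]>15: print(st[k],ce[k].round(1),at(c,*ce[k],60).round(1),at(c,*ce[k],120).round(1))
E
```

```text
eef_pos: [451.3, -341.0, 70.5]
force: [0.6, 0.4, 0.2]
grip_width: 53.2
gripper_force: 0.0
eef_pos: [452.2, -341.4, 206.6]
force: [0.7, -0.4, 0.0]
grip_width: 83.9
gripper_force: 0.0
pos [ 452.2 -341.4  206.6] yaw 1.48 tilt [ 0.0032 -0.0025] -> translation [  1.724 -15.511   1.854] turn 0.022 F [ 0.7 -0.4  0. ] w 83.9 t 25.4
[274 216   6  24 135] [276.4 227.7] [492.2 126.   60. ] [487.6 122.2 120. ]
```

```bash

python3 -m pendant '[{"fingers":0,"translation":[0.1,-0.9,0],"turn":0},{"fingers":0,"translation":[0.3,-2.1,0],"turn":0},{"fingers":0,"translation":[0.5,-3.4,0],"turn":0},{"fingers":0,"translation":[0.7,-4.7,0],"turn":0},{"fingers":0,"translation":[0.9,-6.0,0],"turn":0}]'| egrep 'pos'
python3 -m pendant '[{"fingers":0,"translation":[0.2,-1.3,0.2],"turn":0},{"fingers":0,"translation":[0.3,-2.6,0.4],"turn":0},{"fingers":0,"translation":[0.5,-3.9,0.6],"turn":0},{"fingers":0,"translation":[0.7,-5.2,0.8],"turn":0},{"fingers":0,"translation":[0.9,-6.5,1.0],"turn":0}]'| egrep 'pos'
python3 -c "
from h import *
go(493,125,150,1.35)"
```

```text
eef_pos: [473.6, -158.6, 203.2]
eef_pos: [495.6, 37.2, 173.2]
pos [495.6  37.2 173.2] yaw 1.46 tilt [ 0.0016 -0.0009] -> translation [-0.014 -2.93   0.77 ] turn 0.019 F [ 0.8 -0.  -0.3] w 86.8 t 26.28
```

```bash

python3 -m pendant '[{"fingers":0,"translation":[0,-1.0,0.4],"turn":0},{"fingers":0,"translation":[0,-2.0,0.6],"turn":0},{"fingers":0,"translation":[0,-2.6,0.77],"turn":0},{"fingers":0,"translation":[0,-2.75,0.77],"turn":0},{"fingers":0,"translation":[0,-2.75,0.77],"turn":0}]'| egrep 'pos'
python3 -m pendant '[{"fingers":0,"translation":[0,0,0],"turn":0},{"fingers":0,"translation":[0,0,0],"turn":0},{"fingers":0,"translation":[0,0,0],"turn":0},{"fingers":0,"translation":[0,0,0],"turn":0},{"fingers":0,"translation":[0,0,0],"turn":0}]'| egrep 'pos'
python3 - <<'E'
from h import *
s,c=shot('wrist','w7.png'); g=c['image']
hsv=cv2.cvtColor(g,cv2.COLOR_BGR2HSV)
m=cv2.inRange(hsv,(100,150,80),(125,255,255))
n,l,st,ce=cv2.connectedComponentsWithStats(m)
for k in range(1,n):
    if st[k,4]>60:
        print(st[k],ce[k].round(1)); p=at(c,*ce[k],60,s); print(p.round(1)); go(p[0],p[1],50,1.35)
E
```

```text
eef_pos: [493.2, 119.2, 149.7]
eef_pos: [493.7, 116.8, 149.5]
[ 293  166   19   70 1119] [302.2 201.5]
[496.3 126.4  60. ]
pos [493.7 117.1 149.5] yaw 1.41 tilt [ 0.0002 -0.0003] -> translation [ 0.095 -0.308  3.315] turn 0.009 F [ 0.4  0.2 -0.4] w 87.0 t 27.17
```

```bash

python3 -m pendant '[{"fingers":0,"translation":[0.09,-0.31,0.6],"turn":0},{"fingers":0,"translation":[0.09,-0.31,1.4],"turn":0},{"fingers":0,"translation":[0.09,-0.31,2.1],"turn":0},{"fingers":0,"translation":[0.09,-0.31,2.6],"turn":0},{"fingers":0,"translation":[0.09,-0.31,2.8],"turn":0}]'| egrep 'pos|^force'
python3 -m pendant '[{"fingers":60,"translation":[0,0,0.1],"turn":0},{"fingers":100,"translation":[0,0,0.3],"turn":0},{"fingers":140,"translation":[0,0,0.42],"turn":0},{"fingers":160,"translation":[0,0,0.47],"turn":0},{"fingers":160,"translation":[0,0,0.47],"turn":0}]' 15 | egrep 'pos|force|width'
python3 -m pendant '[{"fingers":255,"translation":[0,0,0],"turn":0},{"fingers":255,"translation":[0,0,0],"turn":0},{"fingers":255,"translation":[0,0,0],"turn":0},{"fingers":255,"translation":[0,0,0],"turn":0},{"fingers":255,"translation":[0,0,0],"turn":0}]' 15 | egrep 'pos|force|width'
```

```text
eef_pos: [494.3, 126.5, 63.1]
force: [-0.3, -0.2, -0.3]
eef_pos: [496.1, 127.2, 51.4]
force: [-0.5, -1.0, -0.1]
grip_width: 61.2
gripper_force: 0.0
eef_pos: [496.0, 127.2, 51.4]
force: [0.2, -0.8, -0.6]
grip_width: 28.4
gripper_force: 0.0
```

```bash

python3 -m pendant '[{"fingers":255,"translation":[0,0,0],"turn":0},{"fingers":255,"translation":[0,0,0],"turn":0},{"fingers":255,"translation":[0,0,0],"turn":0},{"fingers":255,"translation":[0,0,0],"turn":0},{"fingers":255,"translation":[0,0,0],"turn":0}]' 25 | egrep 'pos|force|width'
python3 -m pendant '[{"fingers":255,"translation":[0,0.1,0],"turn":0},{"fingers":255,"translation":[0,0.3,0],"turn":0},{"fingers":255,"translation":[0,0.6,0],"turn":0},{"fingers":255,"translation":[0,0.9,0],"turn":0},{"fingers":255,"translation":[0,1.2,0],"turn":0}]' 25 | egrep 'pos|force|width'
```

```text
eef_pos: [496.0, 127.0, 51.2]
force: [0.8, 0.1, 1.0]
grip_width: 12.0
gripper_force: 25.0
eef_pos: [496.9, 90.3, 51.3]
force: [0.2, 2.8, -0.4]
grip_width: 11.6
gripper_force: 25.0
```

```bash

python3 -m pendant '[{"fingers":255,"translation":[0,0.3,0],"turn":0},{"fingers":255,"translation":[0,0.6,0],"turn":0},{"fingers":255,"translation":[0,0.9,0],"turn":0},{"fingers":255,"translation":[0,1.2,0],"turn":0},{"fingers":255,"translation":[0,1.5,0],"turn":0}]' 25 | egrep 'pos|force|width'
```

```text
eef_pos: [498.0, 45.2, 51.3]
force: [0.7, 2.4, -0.6]
grip_width: 11.7
gripper_force: 25.0
```

```bash

python3 -m pendant '[{"fingers":255,"translation":[0,0.2,0],"turn":0},{"fingers":255,"translation":[0,0.4,0],"turn":0},{"fingers":255,"translation":[0,0.55,0],"turn":0},{"fingers":255,"translation":[0,0.6,0],"turn":0},{"fingers":255,"translation":[0,0.6,0],"turn":0}]' 25 | egrep 'pos|force|width'
python3 -m pendant '[{"fingers":255,"translation":[0,0.05,0],"turn":0},{"fingers":255,"translation":[0,0.1,0],"turn":0},{"fingers":255,"translation":[0,0.15,0],"turn":0},{"fingers":255,"translation":[0,0.15,0],"turn":0},{"fingers":255,"translation":[0,0.15,0],"turn":0}]' 25 | egrep 'pos|force|width'
```

```text
eef_pos: [498.5, 27.1, 51.2]
force: [0.6, 0.2, 0.0]
grip_width: 12.1
gripper_force: 25.0
eef_pos: [498.6, 23.7, 51.2]
force: [0.6, 2.4, 0.9]
grip_width: 11.3
gripper_force: 25.0
```

```bash

python3 -m pendant '[{"fingers":255,"translation":[0,0.05,0],"turn":0},{"fingers":255,"translation":[0,0.1,0],"turn":0},{"fingers":255,"translation":[0,0.1,0],"turn":0},{"fingers":255,"translation":[0,0.1,0],"turn":0},{"fingers":255,"translation":[0,0.1,0],"turn":0}]' 25 | egrep 'pos|force|width'
```

```text
eef_pos: [498.7, 20.4, 51.2]
force: [1.0, 0.9, -1.3]
grip_width: 11.8
gripper_force: 25.0
```

```bash

python3 -m pendant '[{"fingers":255,"translation":[0,0.05,0],"turn":0},{"fingers":255,"translation":[0,0.1,0],"turn":0},{"fingers":255,"translation":[0,0.1,0],"turn":0},{"fingers":255,"translation":[0,0.1,0],"turn":0},{"fingers":255,"translation":[0,0.1,0],"turn":0}]' 25 | egrep 'pos|force|width'
```

```text
eef_pos: [498.7, 18.2, 51.2]
force: [0.4, 4.5, 0.1]
grip_width: 11.8
gripper_force: 25.0
```

```bash

python3 -m pendant '[{"fingers":255,"translation":[0,0.05,0],"turn":0},{"fingers":255,"translation":[0,0.1,0],"turn":0},{"fingers":255,"translation":[0,0.1,0],"turn":0},{"fingers":255,"translation":[0,0.1,0],"turn":0},{"fingers":255,"translation":[0,0.1,0],"turn":0}]' 25 | egrep 'pos|force|width'
```

```text
eef_pos: [498.8, 18.2, 51.3]
force: [0.8, 10.6, 0.8]
grip_width: 11.7
gripper_force: 25.0
```

```bash

python3 -m pendant '[{"fingers":255,"translation":[0,0.03,0],"turn":0},{"fingers":255,"translation":[0,0.07,0],"turn":0},{"fingers":255,"translation":[0,0.07,0],"turn":0},{"fingers":255,"translation":[0,0.07,0],"turn":0},{"fingers":255,"translation":[0,0.07,0],"turn":0}]' 25 | egrep 'pos|force|width'
```

```text
eef_pos: [498.8, 18.2, 51.3]
force: [0.7, 14.0, 0.4]
grip_width: 11.9
gripper_force: 25.0
```

```bash

python3 -m pendant '[{"fingers":200,"translation":[0,-0.05,0],"turn":0},{"fingers":160,"translation":[0,-0.05,0],"turn":0},{"fingers":120,"translation":[0,-0.05,0],"turn":0},{"fingers":100,"translation":[0,-0.05,0],"turn":0},{"fingers":100,"translation":[0,-0.05,0],"turn":0}]' | egrep 'pos|force|width'
python3 -m pendant '[{"fingers":100,"translation":[0,-0.05,-0.3],"turn":0},{"fingers":100,"translation":[0,-0.05,-1],"turn":0},{"fingers":100,"translation":[0,-0.05,-2],"turn":0},{"fingers":100,"translation":[0,-0.05,-3],"turn":0},{"fingers":100,"translation":[0,-0.05,-4],"turn":0}]' | egrep 'pos|force|width'
python3 -m pendant '[{"fingers":100,"translation":[0,-1,0],"turn":0},{"fingers":100,"translation":[0,-2,0],"turn":0},{"fingers":100,"translation":[0,-3,0],"turn":0},{"fingers":100,"translation":[0,-4,0],"turn":0},{"fingers":100,"translation":[0,-4,0],"turn":0}]' | egrep 'pos|force|width'
python3 - <<'E'
from h import *
s,c=shot('top','t8.png');_,a=shot('scene','s8.png')
x=cv2.resize(c['image'][190:260,265:465],None,fx=4,fy=4,interpolation=cv2.INTER_CUBIC)
y=cv2.resize(a['image'][140:245,280:480],None,fx=3,fy=3,interpolation=cv2.INTER_CUBIC)
im=np.zeros((600,800,3),np.uint8);im[:280]=x;im[282:597,:600]=y
cv2.imwrite('pics/z8.png',im)
E
```

```text
eef_pos: [498.6, 12.5, 51.1]
force: [-0.4, 0.6, 0.6]
grip_width: 37.3
gripper_force: 0.0
eef_pos: [498.5, 15.3, 173.1]
force: [1.2, -0.3, 0.4]
grip_width: 52.6
gripper_force: 0.0
eef_pos: [494.7, 142.7, 172.6]
force: [-1.1, 1.0, 0.4]
grip_width: 53.0
gripper_force: 0.0
```

View pics/z8.png

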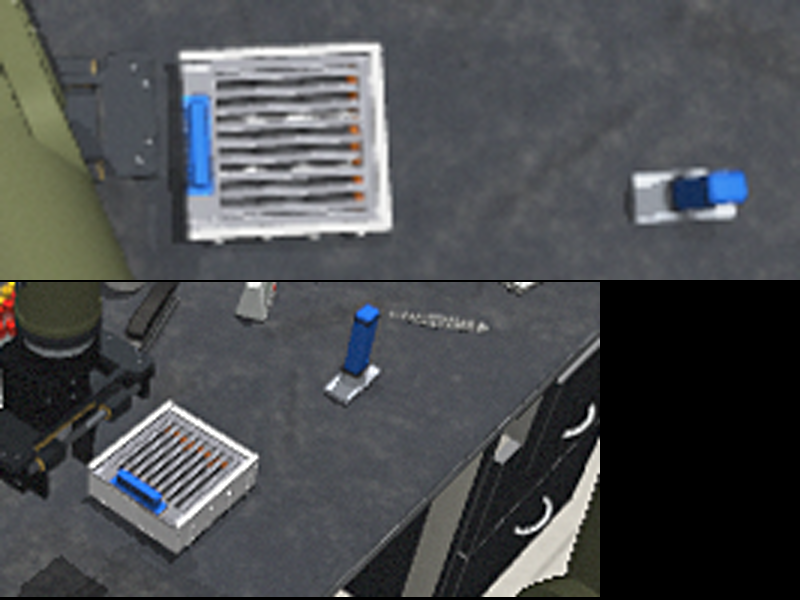

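The cover sits flush between the walls with the ridge at column 200, and the tamper stands upright on the bench at (690,195). The gripper is clear.

```bash
python3 -c "
from plant import finish_job
print(finish_job())"
```

```text
the job is handed in; nothing more can be done
None
```

The job is handed in: each row, near to far, was pressed home and held at about 20 N (about 10 N was asked), the tamper stands upright on the worktop, the cover is against its shut stop, and the verdict was not shown.

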